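Seat a wooden block in a jig and lock it with the cam lever

ROBOT

A 6-joint arm with a two-finger parallel gripper is mounted at the origin on a cart in front of the work surface, level with it; the furniture and walls round the work are solid. World frame = base frame: x ahead of the robot, y to its left, z up, the work surface at z = 0. Lengths are in m, angles in rad, forces in N, time in s.
With the tool pointing down it reaches from about 0.25 to 0.775 m from the base axis. Payload 4 kg.
Tool frame: the origin (TCP) lies where the fingers leave the gripper's body, on its centre line; the fingertips stand 97 mm ahead of it and the grasp point (between the pads) lies 78 mm ahead of it; z points along the fingers, y is the line along which they close (so a half turn about z gives the same grasp; the last joint's range is limited). The gripper opens to 94 mm and grips with 3 to 60 N. Pads are 16 mm wide; open, the fingers measure 119 mm over their backs; the gripper's body (75 mm by 177 mm) begins 78 mm behind the grasp point.
Start: joints at [-1.45, 0.087, 1.371, -0, 1.684, -0.103], TCP at [0.122, -0.536, 0.303] pointing down, gripper open.
Joint ranges: [-3.1, 3.1], [-0.76, 2.03], [0.27, 2.55], [-1.08, 4.22], [0.17, 2.65], [-2.57, 2.57]. Speed limits (rad/s): [2.79, 2.79, 3.14, 3.14, 3.14, 3.14].

INTERFACE

Orientations are given as a rotation vector (axis times angle).
In Python, from plant import robot gives the robot as it stands. The module is installed in compiled form; this text tells all that it offers.
- The arm moves only by the tool drive_tool, never from a script. Its argument "deltas" is a list of rows, each a list of 2 entries, a list of its own where there are three numbers: the shift along the tool's x, y, z in units of 0.03 m (1.0 is 0.03 m), then the turn about the tool's z in units of 0.1 rad (1.0 is 0.1 rad). A call has exactly 10 rows; each row shifts and turns the commanded pose from where the row before left it, along the tool's axes as they then stand; what a row does not reach is not made up. A row lasts 1/12 s, in which the tool goes at most 41.7 mm and 7.16 degrees, less where a joint would pass 70% of its speed; a pose out of reach is approached as far as the arm can. A call with a number of a shift or a turn outside -1 to 1 is refused whole. A call with a gripper value outside its range is refused whole. "hand" is the opening, from -1 (shut) to 1 (fully open), so that 0 is half open, set as the call begins (left out, the last holds). The fingers move at their own pace and stop on an object; the grip force is fixed at half the most. Time passes only in rows, so rows that do not move let the fingers close, or fill a call up. It gives the time, the measured TCP pose, the force and the opening at its end, in the units of the state.
- robot.observe(): the state, without advancing time (a new reading comes with each control period).
- robot.camera(name): name is "scene" or "top" or "wrist"; returns a dict with "frame" (384x512x3 uint8, red, green, blue), "vfov" (degrees; the focal length in pixels is half the picture's height over the tangent of half this angle, whatever the lens; pixels are square), "cx", "cy" (the principal point, pixels), "extrinsics" (4x4, takes a point from world to camera coordinates). Camera axes: x right, y down, z forward; pixel columns grow to the right and rows downward; lengths in m; the calibration is good to about 2 mm. The wrist camera is an equidistant fisheye: a pixel r from the principal point sees the ray r / f radians off the axis. A picture is of the moment at which its call begins. There is no depth.
- robot.close_job(): hands the job in, once; it reports no verdict.
Trained networks look in a picture, given as the dict that the camera call returned (one of the last four; its "shot" number tells which), for a name from the list of things; names that differ only in an ending like _2 or _b are one class to them, and where a whole thing is asked for, a point or a joint stands for the part that bears it (a point fixed in the world has none). Each returns a list of dicts, best first, with "confidence" (0 to 1); they miss things now and then, are a little off and sometimes report something else, mostly with a low value. They report only what shows in the picture. A call takes as long as a camera call. They do not tell look-alikes from the thing itself.
- robot.masks_of(picture, target): "pixels" (384x512 bool, what is visible of it) and "pixel" ([column, row] in pixels, amid what is visible of it).
- robot.mark_of(picture, target): "pixel" ([column, row] in pixels: a listed point, or the origin of a listed thing).
The state is a dict: "t": time; "joints": joint angles; "joint_vel": joint speeds; "effort": joint torques, N m; "eef_pos": TCP position; "eef_rot": TCP orientation; "wrist_force": force on the tool from outside, world axes, zero at the start; "moment": the same for the moment, N m; "opening": opening from 0.0 (shut) to 1.0 (fully open).
Only numpy, scipy, OpenCV 4.12 (cv2) and the standard library are available. Lean on these libraries where they do the work, as an engineer would, in place of code of your own. Each camera call takes 0.05 s, during which the arm holds its last target. There are 200 camera calls.

TASK

Clamp the loose wooden block in the clamping jig without picking anything up. With the fingertips, push the block along the fence until its end is right against the end stop; then, with a finger on the arm of the cam lever, push the lever round until it is fully home, so that the cam holds the block tight against the fence. Leave the things lying round the jig where they are.

Things in the scene. Friction and masses are not known exactly. Their poses are not given: they have to be found in the camera images.
- jig: Clamping jig, fixed to the bench; origin on the bench under its plywood board (15 mm thick, x -75..+85, y -120..+130 mm). Fence: wooden bar along y on the +x side, inner face at x +55 mm, 36 mm high above the board. End stop: bar across the -y end, inner face at y -85 mm, x +1..+51 mm, 30 mm high above the board. The +y end is open. Jig yaw -0.35 to 0.35 rad.
- block_home (a point): Where the block's centre is when it is seated home against both fence and end stop: jig frame x +27, y -30 mm, 35.5 mm above the bench. Axes as the jig's.
- block_center (a point): Centre of the loose pine block, 56 x 110 x 41 mm (own x, y, z), 0.09 to 0.18 kg. It lies flat on the board between fence and cam, long side (y) along the jig's y within 0.02 rad, 40 to 80 mm short of the end stop and about 1 to 5 mm off the fence; its top is 56 mm above the bench. It slides with about 1 N.
- cam_lever (a joint): Lever angle (rad), grows clockwise seen from above. Starts at 0 to 0.6 (open, arm roughly along the jig's -x); 1.92 = end stop, fully home (arm along the jig's +y). In the jig frame the arm points at 3.49 - value rad, anticlockwise from +x. Stays where it is left; about 1 N at the arm moves it, up to about 12 N, 85 mm out, in the last 0.25 rad as the cam squeezes the block.
- cam: The cam lever: origin on the pivot axis (jig frame x -32.5, y -35 mm), 17 mm above the bench, x axis along the arm, z up. An eccentric aluminium disc of radius 22 mm at the pivot; a straight flat arm 14 mm wide reaching 108 mm out, its underside 37 mm and top 49 mm above the bench, open beneath; a round black knob at its end.
- lever_knob (a point): Centre of the black knob (24 mm across, 24 mm high) at the end of the lever's arm, 112 mm from the pivot axis and 43 mm above the bench.
- lever_pivot (a point): Point on the lever's pivot axis at the arm's mid height, 43 mm above the bench.
- sanding_block: Bystander: cork-coloured sanding block 62 x 115 x 34 mm lying beside the open end of the jig; origin at the centre of its underside. Leave alone.
- masking_tape: Bystander: roll of masking tape, 104 mm across and 25 mm high, lying to the right of the jig; origin at the centre of its underside. Leave alone.
- screwdriver: Bystander: screwdriver with red handle, 229 mm long and 29 mm thick, lying behind the fence; origin under its middle. Leave alone.
Not all that is in view belongs to the job. What is shaped like the part that bears block_center but grey or pink is not meant.

How it is judged:
By the outcome, as a careful person would: the job done as asked, in the order asked, and still so for the second after the job is handed in, with the robot touching nothing.
It also fails if it takes over 54 s, if anything falls off the work surface, if the arm or the gripper's body presses on something with over 40 N, if the wrist force passes 120 N, or if a joint passes its speed limit or range.

## Working session

There is one attempt and no reset: what is moved stays moved. The work goes in short steps, Python scripts to look and compute and a tool call to move; the robot and the scene stay as the last step left them, time stands still between calls to the robot, and variables do not carry over. Pictures are saved under pics/ and viewed, on a budget of 10 in all, crops included, one or two more only if the job needs it, and the job is handed in when it is done.

Besides the shell and the picture viewer there is one more tool, called after "Call:" by a JSON object that holds its "api" and its "payload". drive_tool: Moves the arm, as the interface text tells. Its arguments: {"type":"object","properties":{"deltas":{"type":"array","items":{"type":"array"}},"hand":{"type":"number"}},"required":["deltas"]}

```bash
mkdir -p pics; cat > h.py <<'E'
import numpy as np, cv2
from plant import robot
from scipy.spatial.transform import Rotation as R
def f_of(p): return p["frame"].shape[0]/2/np.tan(np.radians(p["vfov"])/2)
def ray(p,px,fish=False):
    E=np.array(p["extrinsics"]); f=f_of(p)
    u=(px[0]-p["cx"])/f; v=(px[1]-p["cy"])/f
    if fish:
        r=np.hypot(u,v); d=np.array([u/r*np.sin(r),v/r*np.sin(r),np.cos(r)]) if r>1e-9 else np.array([0,0,1.])
    else: d=np.array([u,v,1.])
    d=E[:3,:3].T@d; return -E[:3,:3].T@E[:3,3], d/np.linalg.norm(d)
def at_z(p,px,z,fish=False):
    o,d=ray(p,px,fish); return o+d*(z-o[2])/d[2]
def tri(rays):
    A=np.zeros((3,3));b=np.zeros(3)
    for o,d in rays:
        P=np.eye(3)-np.outer(d,d);A+=P;b+=P@o
    x=np.linalg.solve(A,b); return x,[np.linalg.norm(np.cross(x-o,d)) for o,d in rays]
def save(p,n): cv2.imwrite("pics/"+n,cv2.cvtColor(p["frame"],cv2.COLOR_RGB2BGR))
E
python3 - <<'E'
from h import *
np.set_printoptions(precision=4,suppress=True)
P={n:robot.camera(n) for n in("scene","top")}
for n,p in P.items(): save(p,n+"0.png"); print(n,p["vfov"],p["cx"],p["cy"],ray(p,(p["cx"],p["cy"])))
for t in["jig","block_home","block_center","cam","lever_knob","lever_pivot","sanding_block","masking_tape","screwdriver"]:
    L={n:robot.mark_of(P[n],t) for n in P}
    for n in P: print(t,n,[(np.round(m["pixel"],1).tolist(),round(m["confidence"],2)) for m in L[n][:3]])
    if all(L.values()):
        x,e=tri([ray(P[n],L[n][0]["pixel"]) for n in P]); print("   tri",x,np.array(e))
s=robot.observe(); print(s["eef_pos"],R.from_rotvec(s["eef_rot"]).as_matrix(),s["t"],s["wrist_force"])
E
```

```text
scene 49.98949270972518 252.49774164456824 193.58700074401048 (array([-0.0489,  0.5631,  0.973 ]), array([ 0.5065, -0.4429, -0.7398]))
top 44.85913919110786 254.6915078964666 187.78406451317286 (array([0.5072, 0.0252, 1.2444]), array([ 0.0524,  0.0064, -0.9986]))
jig scene [([261.8, 192.8], 0.93), ([260.6, 173.1], 0.25)]
jig top [([281.4, 169.3], 0.72), ([299.6, 228.8], 0.27)]
   tri [ 0.6171 -0.0457 -0.0132] [0.0102 0.0102]
block_home scene [([264.1, 173.9], 0.55)]
block_home top [([300.3, 166.6], 0.79)]
   tri [ 0.6295 -0.0824  0.0389] [0.0033 0.0033]
block_center scene [([249.8, 181.3], 0.84), ([216.1, 246.2], 0.81), ([290.2, 131.6], 0.74)]
block_center top [([135.4, 226.6], 0.93), ([191.4, 203.8], 0.8), ([376.0, 126.1], 0.72)]
   tri [0.437  0.2161 0.3729] [0.0537 0.0537]
cam scene [([272.3, 189.0], 0.86)]
cam top [([296.3, 186.6], 0.67)]
   tri [ 0.579  -0.0742  0.0152] [0.0038 0.0038]
lever_knob scene [([307.0, 202.2], 0.67)]
lever_knob top []
lever_pivot scene [([274.3, 182.6], 0.94)]
lever_pivot top [([293.6, 186.2], 0.6)]
   tri [ 0.5739 -0.0681  0.053 ] [0.0017 0.0017]
sanding_block scene [([192.9, 214.1], 0.96)]
sanding_block top [([203.7, 150.6], 0.96)]
   tri [ 0.6717  0.1729 -0.0037] [0.0008 0.0008]
masking_tape scene [([333.2, 181.4], 0.86), ([251.4, 180.0], 0.6)]
masking_tape top [([361.8, 217.8], 0.56)]
   tri [ 0.493  -0.2575 -0.0031] [0.0046 0.0046]
screwdriver scene [([229.9, 164.6], 0.82)]
screwdriver top [([283.5, 120.7], 0.61), ([280.7, 159.2], 0.38)]
   tri [ 0.7536 -0.0391  0.0153] [0.0027 0.0027]
[ 0.1221 -0.5363  0.3027] [[ 0.9751  0.2219  0.    ]
 [ 0.2219 -0.9751 -0.0001]
 [-0.      0.0001 -1.    ]] 1.0 [ 0.5488 -1.1469  0.2616]
```

```bash
python3 - <<'E'
import cv2
a=cv2.imread("pics/top0.png")[90:270,180:420]; cv2.imwrite("pics/top0c.png",cv2.resize(a,None,fx=3.3,fy=3.3,interpolation=cv2.INTER_CUBIC))
a=cv2.imread("pics/scene0.png")[110:290,160:370]; cv2.imwrite("pics/scene0c.png",cv2.resize(a,None,fx=3.3,fy=3.3,interpolation=cv2.INTER_CUBIC))
E
```

```text
(no output)
```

View pics/top0c.png

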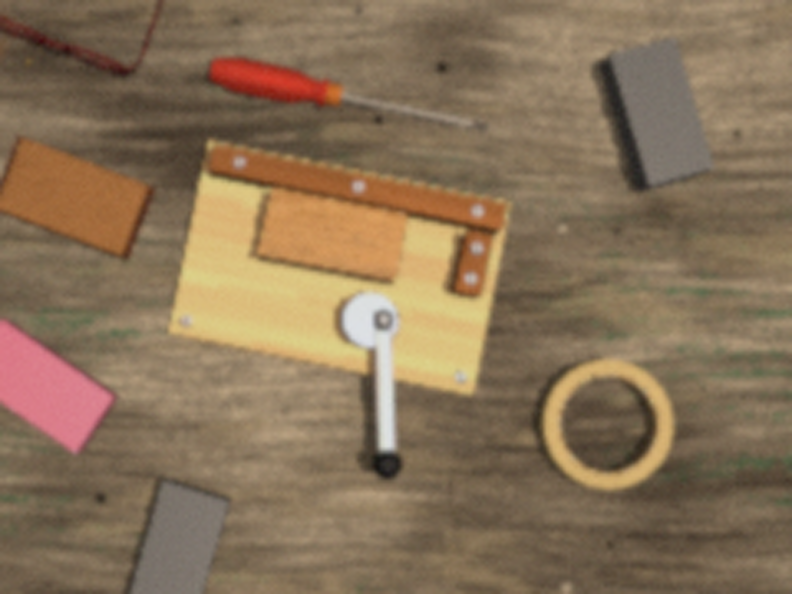

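View pics/scene0c.png

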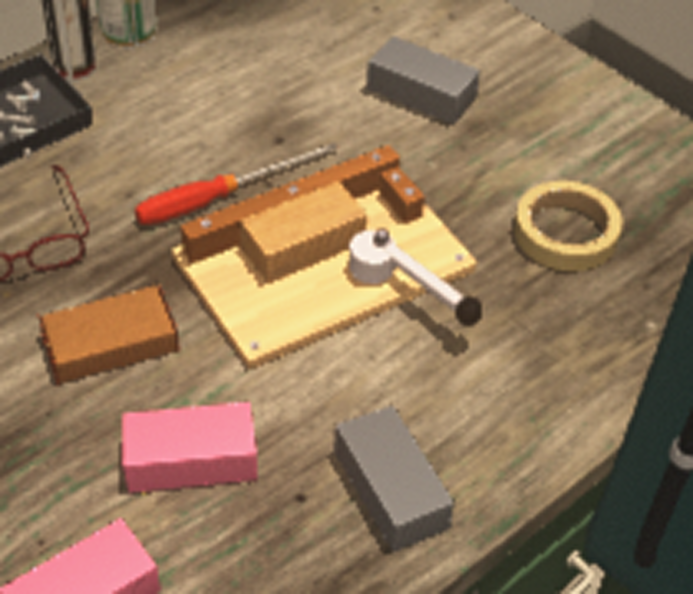

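The top view shows the jig with its board corners at crop (172,332), (473,393) and (208,142). The tan pine block's top spans (270,190) to (393,282). The lever pivot is at about (384,320) and the knob at (387,464). The scene view agrees. The grey and pink blocks and the cork block at far left are not the target. I'll fit the jig pose next.

```bash
cat > fit.py <<'E'
from h import *
from scipy.optimize import least_squares
np.set_printoptions(precision=4,suppress=True)
def proj(p,X):
    E=np.array(p["extrinsics"]); c=E[:3,:3]@X+E[:3,3]; f=f_of(p); return np.array([p["cx"]+f*c[0]/c[2],p["cy"]+f*c[1]/c[2]])
def W(q,X):
    c,s=np.cos(q[2]),np.sin(q[2]); return np.array([q[0]+c*X[0]-s*X[1],q[1]+s*X[0]+c*X[1],X[2]])
E
python3 - <<'E'
from fit import *
P={n:robot.camera(n) for n in("scene","top")}
T=lambda u,v:np.array([180+u/3.3,90+v/3.3]); S=lambda u,v:np.array([160+u/3.3,110+v/3.3])
obs=[("top",(-.075,.13,.015),T(172,332)),("top",(-.075,-.12,.015),T(473,393)),("top",(-.0325,-.035,.055),T(384,320)),
("scene",(-.075,.13,.015),S(250,355)),("scene",(-.075,-.12,.015),S(476,255)),("scene",(-.0325,-.035,.055),S(381,240))]
for t,X in(("block_home",(.027,-.03,.0355)),("cam",(-.0325,-.035,.017)),("lever_pivot",(-.0325,-.035,.043)),("jig",(0,0,0))):
    for n in P:
        m=robot.mark_of(P[n],t)
        if m: obs.append((n,X,np.array(m[0]["pixel"])))
r=least_squares(lambda q:np.concatenate([proj(P[n],W(q,np.array(X)))-o for n,X,o in obs]),[.61,-.04,-.2],loss="soft_l1")
print("jig",r.x); 
for (n,X,o),e in zip(obs,r.fun.reshape(-1,2)): print(n,X,e)
q=r.x; c,s=np.cos(q[2]),np.sin(q[2]); toj=lambda w:np.array([[c,s],[-s,c]])@(w[:2]-q[:2])
np.save("jig.npy",q)
for n,F,pts in(("top",T,[(270,190),(405,212),(393,282),(258,257)]),("scene",S,[(242,222),(347,187),(368,215),(262,252)])):
    C=[at_z(P[n],F(*u),.056) for u in pts]; print(n,"block top jig",np.array([toj(x) for x in C]),"mean",toj(np.mean(C,0)))
print("fence inner top z.051", [toj(at_z(P["top"],T(*u),.051)) for u in((208,170),(502,229))], "stop inner z.045",[toj(at_z(P["top"],T(*u),.045)) for u in((466,230),(455,290))])
k,e=tri([ray(P["top"],T(387,463)),ray(P["scene"],S(468,310))]); print("knob",k,e)
d=toj(k)-np.array([-.0325,-.035]); a=np.arctan2(d[1],d[0])%(2*np.pi); print("r",np.hypot(*d),"lever",3.49-a,"arm world",a+q[2])
E
```

```text
jig [ 0.6127 -0.0442 -0.1706]
top (-0.075, 0.13, 0.015) [-1.4993  0.911 ]
top (-0.075, -0.12, 0.015) [ 0.3521 -0.1672]
top (-0.0325, -0.035, 0.055) [-0.2329 -0.611 ]
scene (-0.075, 0.13, 0.015) [-0.5605  1.9298]
scene (-0.075, -0.12, 0.015) [-0.3917  1.3811]
scene (-0.0325, -0.035, 0.055) [-0.6253 -1.4916]
scene (0.027, -0.03, 0.0355) [1.987  1.4818]
top (0.027, -0.03, 0.0355) [ 0.5187 -0.9669]
scene (-0.0325, -0.035, 0.017) [0.6136 0.2704]
top (-0.0325, -0.035, 0.017) [-2.4673  3.4575]
scene (-0.0325, -0.035, 0.043) [2.2319 0.507 ]
top (-0.0325, -0.035, 0.043) [ 1.5443 -0.2836]
scene (0, 0, 0) [-1.3788 -2.7461]
top (0, 0, 0) [ 2.2576 -1.188 ]
top block top jig [[ 0.0494  0.0696]
 [ 0.0518 -0.0367]
 [-0.0037 -0.0374]
 [-0.0038  0.0692]] mean [0.0234 0.0162]
scene block top jig [[ 0.0461  0.0684]
 [ 0.0368 -0.0427]
 [-0.0057 -0.0398]
 [ 0.0027  0.0712]] mean [0.02   0.0143]
fence inner top z.051 [array([0.0567, 0.1203]), array([ 0.0532, -0.1139])] stop inner z.045 [array([ 0.0481, -0.0871]), array([ 0.0001, -0.087 ])]
knob [ 0.4617 -0.0787  0.0436] [np.float64(0.000727828569233039), np.float64(0.0007278285692330619)]
r 0.11313974180562884 lever 0.12912838929616877 arm world 3.1902411578014602
```

Call:
{"api": "drive_tool", "payload": {"deltas": [[[0, 0, 0], -1], [[0, 0, 0], -1], [[0, 0, 0], -1], [[0, 0, 0], -1], [[0, 0, 0], -1], [[0, 0, 0], -1], [[0, 0, 0], -1], [[0, 0, 0], -1], [[0, 0, 0], -1], [[0, 0, 0], -1]], "hand": -0.57}}

```text
t: 2.33
eef_pos: [0.1221, -0.5363, 0.3027]
eef_rot: [2.567, 1.811, -0.0]
wrist_force: [0.2, 0.5, -0.4]
opening: 0.332
```

Call:
{"api": "drive_tool", "payload": {"deltas": [[[0, 0, 0], -1], [[0, 0, 0], -0.7], [[1, 0.63, 0], 0], [[1, 0.63, 0], 0], [[1, 0.63, 0], 0], [[1, 0.63, 0], 0], [[1, 0.63, 0], 0], [[1, 0.63, 0], 0], [[1, 0.63, 0], 0], [[1, 0.63, 0], 0]]}}

```text
t: 3.17
eef_pos: [0.3139, -0.3252, 0.3029]
eef_rot: [2.409, 2.015, -0.0]
wrist_force: [1.0, 0.9, 0.3]
opening: 0.218
```

Call:
{"api": "drive_tool", "payload": {"deltas": [[[1, 0.63, 0], 0], [[1, 0.63, 0], 0], [[1, 0.63, 0], 0], [[1, 0.63, 0], 0], [[1, 0.63, 0], 0], [[1, 0.63, 0], 0], [[1, 0.63, 0], 0], [[1, 0.63, 0], 0], [[1, 0.63, 0], 0], [[1, 0.63, 0], 0]]}}

```text
t: 4.0
eef_pos: [0.553, -0.063, 0.3028]
eef_rot: [2.408, 2.016, 0.0]
wrist_force: [0.6, -0.7, 0.4]
opening: 0.216
```

```bash
python3 - <<'E'
from fit import *
p=robot.camera("wrist"); save(p,"w1.png"); print(p["vfov"],p["cx"],p["cy"],ray(p,(p["cx"],p["cy"])))
a=cv2.resize(p["frame"][:,:,::-1],(800,600),interpolation=cv2.INTER_CUBIC); cv2.imwrite("pics/w1b.png",a)
import pickle; pickle.dump(p,open("w1.pkl","wb"))
s=robot.observe(); print(s["joints"],R.from_rotvec(s["eef_rot"]).as_matrix())
E
```

```text
65.70646984690485 258.2797730448989 193.7701414184574 (array([0.565 , 0.0025, 0.3855]), array([-0.0398, -0.2284, -0.9728]))
[-0.2087  0.1065  1.3513  0.0053  1.6819 -0.0367] [[ 0.1706  0.9853  0.003 ]
 [ 0.9853 -0.1706  0.0047]
 [ 0.0052  0.0021 -1.    ]]
```

View pics/w1b.png

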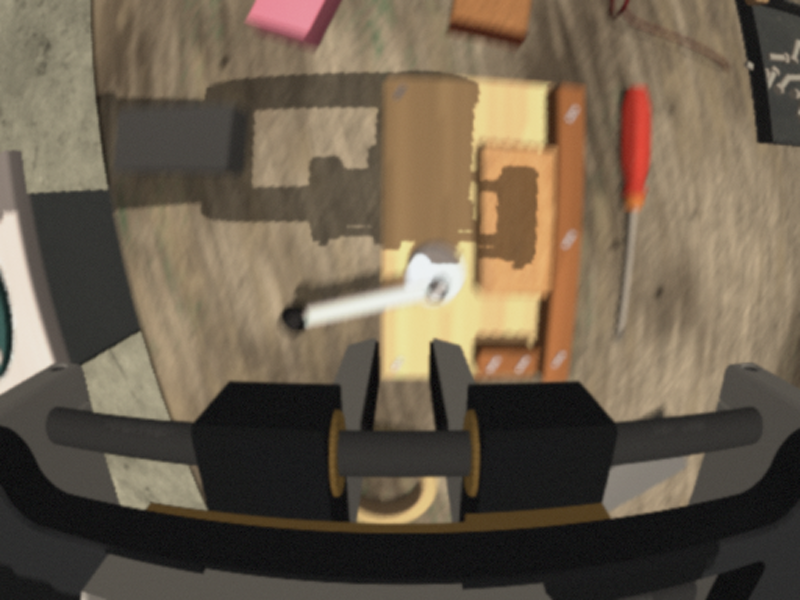

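The wrist view shows the block's top at about (480–556, 146–297), the fence inner edge from (556,85) to (545,380), the pivot at (437,290) and the knob at (294,318). I'll cross-check these against the fit.

```bash
python3 - <<'E'
from fit import *
import pickle; p=pickle.load(open("w1.pkl","rb")); q=np.load("jig.npy")
c,s=np.cos(q[2]),np.sin(q[2]); toj=lambda w:np.array([[c,s],[-s,c]])@(w[:2]-q[:2])
for n,u,z in[("boardBL",(384,77),.015),("boardBR",(380,378),.015),("fence",(556,85),.051),("fence2",(545,380),.051),("stop in L",(478,347),.045),("stop in R",(537,350),.045),("blk",(482,145),.056),("blk",(556,148),.056),("blk",(552,297),.056),("blk",(478,290),.056),("pivot",(437,290),.06),("knob",(294,318),.05)]:
    print(n,toj(at_z(p,(u[0]*.64,u[1]*.64),z,True)))
E
```

```text
boardBL [-0.0695  0.1335]
boardBR [-0.0758 -0.1168]
fence [0.0587 0.1232]
fence2 [ 0.0583 -0.1064]
stop in L [ 0.0028 -0.079 ]
stop in R [ 0.0511 -0.0826]
blk [0.001  0.0736]
blk [0.0562 0.0741]
blk [ 0.0567 -0.0368]
blk [-0.0006 -0.0313]
pivot [-0.0311 -0.0304]
knob [-0.1387 -0.0534]
```

Call:
{"api": "drive_tool", "payload": {"deltas": [[[0.9, 0.54, 0], 0], [[0.9, 0.54, 0], 0], [[0.9, 0.54, 0], 0], [[0.9, 0.54, 0], 0], [[0.9, 0.54, 0], 0], [[0, 0, 0.9], 0], [[0, 0, 0.9], 0], [[0, 0, 0.9], 0], [[0, 0, 0.8], 0], [[0, 0, 0.5], 0]], "hand": -0.79}}

```text
t: 4.88
eef_pos: [0.6543, 0.0539, 0.1788]
eef_rot: [-2.406, -2.015, 0.006]
wrist_force: [-0.1, -0.5, -0.6]
opening: 0.105
```

```bash
python3 - <<'E'
from fit import *
s=robot.observe();print(s["eef_pos"],s["opening"],s["wrist_force"])
P={n:robot.camera(n) for n in("scene","wrist")}
a=cv2.resize(P["scene"]["frame"][120:240,180:330,::-1],(600,480),interpolation=cv2.INTER_CUBIC)
b=cv2.resize(P["wrist"]["frame"][:300,200:400,::-1],(320,480))
cv2.imwrite("pics/c2.png",np.hstack([a,b])[:, :800])
E
```

```text
[0.6543 0.0539 0.1788] 0.10506884079940626 [-0.1241 -0.5071 -0.632 ]
```

View pics/c2.png

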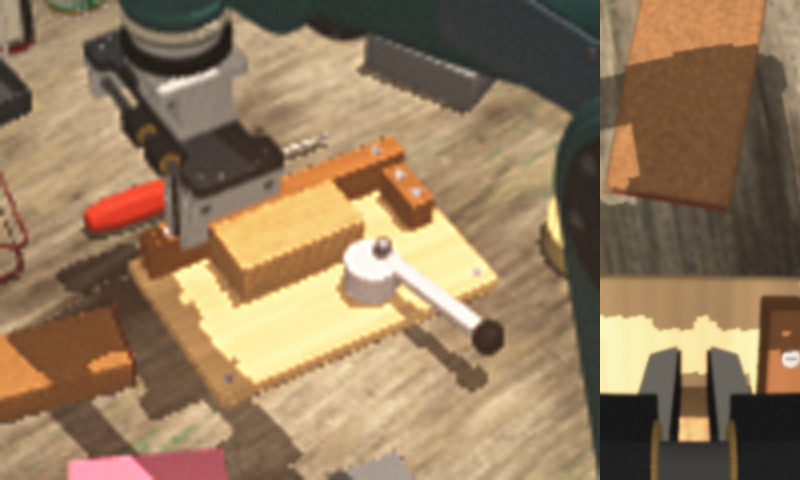

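The fingers are clear of the block end and inside the fence. Next I lower them and push.

Call:
{"api": "drive_tool", "payload": {"deltas": [[[0, 0, 0.6], 0], [[0, 0, 0.6], 0], [[0, 0, 0.5], 0], [[0, 0, 0], 0], [[-0.25, 0, 0], 0], [[-0.25, 0, 0], 0], [[-0.25, 0, 0], 0], [[-0.25, 0, 0], 0], [[-0.25, 0, 0], 0], [[-0.25, 0, 0], 0]]}}

```text
t: 5.82
eef_pos: [0.6479, 0.0089, 0.1329]
eef_rot: [2.409, 2.015, 0.003]
wrist_force: [0.7, 1.5, 0.7]
opening: 0.107
```

Call:
{"api": "drive_tool", "payload": {"deltas": [[[-0.2, 0, 0], 0], [[-0.1, 0, 0], 0], [[-0.1, 0, 0], 0], [[-0.1, 0, 0], 0], [[-0.1, 0, 0], 0], [[0, 0, 0], 0], [[0, 0, 0], 0], [[0, 0, 0], 0], [[0, 0, 0], 0], [[0, 0, 0], 0]]}}

```text
t: 6.65
eef_pos: [0.6443, -0.008, 0.1314]
eef_rot: [-2.409, -2.017, 0.001]
wrist_force: [0.1, -0.2, -0.2]
opening: 0.108
```

Call:
{"api": "drive_tool", "payload": {"deltas": [[[-0.06, 0, 0], 0], [[-0.06, 0, 0], 0], [[-0.06, 0, 0], 0], [[-0.05, 0, 0], 0], [[0, 0, 0], 0], [[0, 0, 0], 0], [[0, 0, 0], 0], [[0, 0, 0], 0], [[0, 0, 0], 0], [[0, 0, 0], 0]]}}

```text
t: 7.48
eef_pos: [0.6433, -0.0147, 0.1317]
eef_rot: [2.409, 2.016, 0.0]
wrist_force: [0.7, 1.2, -1.5]
opening: 0.104
```

```bash
python3 - <<'E'
from fit import *
s=robot.observe();print(s["eef_pos"],s["wrist_force"])
p=robot.camera("scene"); q=robot.camera("top")
a=cv2.resize(p["frame"][130:230,200:330,::-1],None,fx=4,fy=4,interpolation=cv2.INTER_CUBIC)
cv2.imwrite("pics/c3.png",a)
E
```

```text
[ 0.6433 -0.0147  0.1317] [ 0.6885  1.2261 -1.4694]
```

View pics/c3.png

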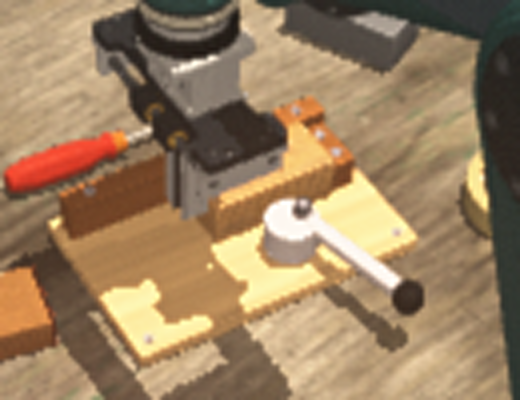

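The block is nearly at the stop, its corner at about (340,165). I'll keep creeping forward until the force rises.

Call:
{"api": "drive_tool", "payload": {"deltas": [[[-0.05, 0, 0], 0], [[-0.05, 0, 0], 0], [[-0.03, 0, 0], 0], [[0, 0, 0], 0], [[0, 0, 0], 0], [[0, 0, 0], 0], [[0, 0, 0], 0], [[0, 0, 0], 0], [[0, 0, 0], 0], [[0, 0, 0], 0]]}}

```text
t: 8.42
eef_pos: [0.6433, -0.0155, 0.1322]
eef_rot: [-2.406, -2.016, -0.009]
wrist_force: [1.9, 8.5, 0.2]
opening: 0.108
```

Call:
{"api": "drive_tool", "payload": {"deltas": [[[-0.05, 0, 0], 0], [[-0.05, 0, 0], 0], [[0, 0, 0], 0], [[0, 0, 0], 0], [[0, 0, 0], 0], [[0, 0, 0], 0], [[0, 0, 0], 0], [[0, 0, 0], 0], [[0, 0, 0], 0], [[0, 0, 0], 0]]}}

```text
t: 9.25
eef_pos: [0.6433, -0.0161, 0.1326]
eef_rot: [-2.403, -2.015, -0.016]
wrist_force: [4.3, 14.6, 1.7]
opening: 0.108
```

The end stop has been reached: force rose to 15 N while the motion stalled. Now I back off, lift, and go to the lever.

Call:
{"api": "drive_tool", "payload": {"deltas": [[[0.6, 0, 0], 0], [[0.6, 0, 0], 0], [[0, 0, -0.9], 0], [[0, 0, -0.9], 0], [[0, 0, -0.9], 0], [[0, 0, -0.5], 0], [[-0.8, -0.75, 0], 0], [[-0.9, -0.75, 0], 0], [[-0.9, -0.75, 0], 0], [[-0.9, -0.75, 0], 0]], "hand": -1}}

```text
t: 10.08
eef_pos: [0.5399, -0.0749, 0.2278]
eef_rot: [2.408, 2.016, -0.002]
wrist_force: [-0.1, -0.9, -0.1]
opening: 0.006
```

Call:
{"api": "drive_tool", "payload": {"deltas": [[[-0.9, -0.75, 0], 0], [[-0.7, -0.67, 0], 0], [[0, 0, 0], -1], [[0, 0, 0], -1], [[0, 0, 0], -0.2], [[0, 0, 0], 0], [[0, 0, 0], 0], [[0, 0, 0], 0], [[0, 0, 0], 0], [[0, 0, 0], 0]]}}

```text
t: 10.92
eef_pos: [0.491, -0.1133, 0.2276]
eef_rot: [-2.173, -2.269, 0.0]
wrist_force: [-0.2, 0.1, -0.3]
opening: 0.002
```

```bash
python3 - <<'E'
from fit import *
s=robot.observe();print(s["eef_pos"],s["joints"],s["wrist_force"]); print(R.from_rotvec(s["eef_rot"]).as_matrix())
p=robot.camera("wrist"); t=robot.camera("scene")
a=cv2.resize(p["frame"][:,:,::-1],(512,384)); b=cv2.resize(t["frame"][120:250,190:330,::-1],(413,384),interpolation=cv2.INTER_CUBIC)
cv2.imwrite("pics/c4.png",cv2.resize(np.hstack([a[:,60:447],b]),(800,384)))
import pickle; pickle.dump((p,t),open("w2.pkl","wb"))
E
```

```text
[ 0.491  -0.1133  0.2276] [-0.3392  0.0121  1.5987 -0.0002  1.531  -0.382 ] [-0.2255  0.085  -0.3281]
[[-0.0429  0.9991 -0.0002]
 [ 0.9991  0.0429 -0.0001]
 [-0.0001 -0.0003 -1.    ]]
```

View pics/c4.png

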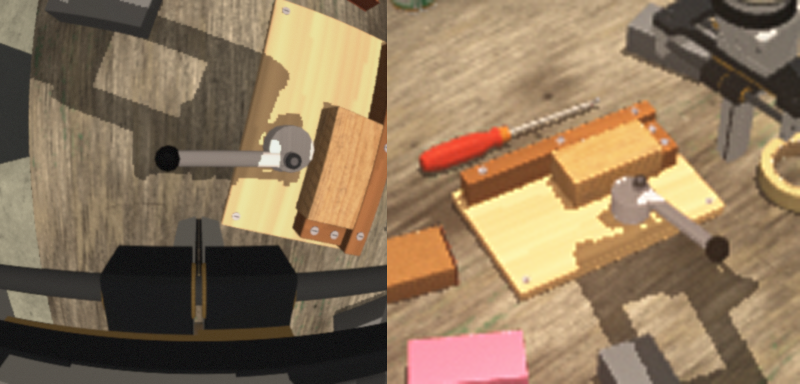

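The block sits at the stop, and the fingers are parallel to the arm on its −y side. I'll descend beside it.

Call:
{"api": "drive_tool", "payload": {"deltas": [[[0, 0.13, 0.9], 0], [[0, 0, 0.9], 0], [[0, 0, 0.9], 0], [[0, 0, 0.7], 0], [[0, 0, 0], 0], [[0.25, 0, 0], 0], [[0.25, 0, 0], 0], [[0.2, 0, 0], 0], [[0, 0, 0], 0], [[0, 0, 0], 0]]}}

```text
t: 11.85
eef_pos: [0.4947, -0.0919, 0.1273]
eef_rot: [2.17, 2.268, 0.002]
wrist_force: [-0.7, 0.9, -0.1]
opening: 0.004
```

Call:
{"api": "drive_tool", "payload": {"deltas": [[[0.27, -0.04, 0], 1], [[0.27, -0.04, 0], 1], [[0.27, -0.04, 0], 1], [[0.27, -0.04, 0], 1], [[0.27, -0.04, 0], 1], [[0.27, -0.04, 0], 1], [[0, 0, 0], 0], [[0, 0, 0], 0], [[0, 0, 0], 0], [[0, 0, 0], 0]]}}

```text
t: 12.68
eef_pos: [0.4967, -0.0443, 0.1258]
eef_rot: [2.746, 1.526, -0.0]
wrist_force: [-0.0, 0.4, -0.0]
opening: 0.008
```

```bash
cat > lev.py <<'E'
from fit import *
s=robot.observe();M=R.from_rotvec(s["eef_rot"]).as_matrix()
P=np.array([.576,-.0725]); t=np.array(s["eef_pos"][:2]); v=M[:2,:2].T@(P-t)
print(s["t"],"pivot in tool x,y",v,"tool x angle",np.arctan2(M[1,0],M[0,0]),"F tool",M.T@s["wrist_force"],"j6",s["joints"][5],"z",s["eef_pos"][2])
p=robot.camera("scene"); w=robot.camera("top")
for n,c in(("scene",p),("top",w)):
    m=robot.mark_of(c,"lever_knob")
    if m:
        k=at_z(c,m[0]["pixel"],.043); d=k[:2]-P; print(n,m[0]["confidence"],"knob",k,"r",np.hypot(*d),"lever",(3.49-.176-np.arctan2(d[1],d[0]))%(2*np.pi))
    else: print(n,"none")
cv2.imwrite("pics/lev.png",cv2.resize(np.hstack([p["frame"][120:250,190:330,::-1],w["frame"][110:240,220:360,::-1]]),(800,371),interpolation=cv2.INTER_CUBIC))
E
python3 lev.py
```

```text
12.6833 pivot in tool x,y [0.0179 0.0823] tool x angle 1.014811862569785 F tool [ 0.3556 -0.2336  0.0126] j6 0.3533915161178371 z 0.1257619376559907
scene 0.72 knob [ 0.4684 -0.0234  0.043 ] r 0.11830442841246437 lever 0.6008134444007776
top 0.34 knob [ 0.568  -0.0731  0.043 ] r 0.008000545701041011 lever 0.09205830135043236
```

Call:
{"api": "drive_tool", "payload": {"deltas": [[[0.28, -0.04, 0], 1], [[0.27, -0.04, 0], 1], [[0.27, -0.04, 0], 1], [[0.27, -0.04, 0], 1], [[0.27, -0.04, 0], 1], [[0.27, -0.04, 0], 1], [[0.27, -0.04, 0], 1], [[0, 0, 0], 0], [[0, 0, 0], 0], [[0, 0, 0], 0]]}}

```text
t: 13.72
eef_pos: [0.5333, -0.0012, 0.1255]
eef_rot: [-3.102, -0.494, 0.001]
wrist_force: [-0.4, -0.2, 0.8]
opening: 0.005
```

```bash
python3 lev.py
```

```text
13.7167 pivot in tool x,y [0.0185 0.081 ] tool x angle 0.31593353908517213 F tool [-0.4609  0.0572 -0.7558] j6 1.1462302186870008 z 0.12550805854627756
scene 0.66 knob [0.5388 0.0228 0.043 ] r 0.10234960478974527 lever 1.3711290079520562
top none
```

View pics/lev.png

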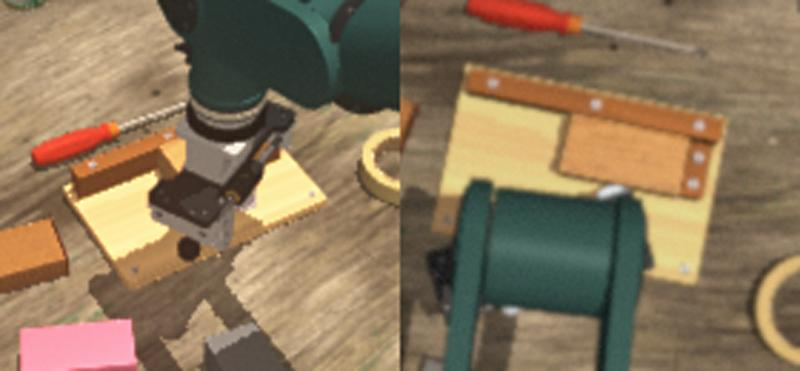

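The left view shows the finger on the arm and the knob at about (188,247). The right (top) view shows the block up against the stop at (690,165). I'll continue more slowly.

Call:
{"api": "drive_tool", "payload": {"deltas": [[[0.14, -0.02, 0], 0.5], [[0.14, -0.02, 0], 0.5], [[0.14, -0.02, 0], 0.5], [[0.14, -0.02, 0], 0.5], [[0.14, -0.02, 0], 0.5], [[0.14, -0.02, 0], 0.5], [[0, 0, 0], 0], [[0, 0, 0], 0], [[0, 0, 0], 0], [[0, 0, 0], 0]]}}

```text
t: 14.75
eef_pos: [0.556, 0.0073, 0.1256]
eef_rot: [-3.141, -0.023, 0.006]
wrist_force: [-5.4, 0.6, 2.9]
opening: 0.007
```

Call:
{"api": "drive_tool", "payload": {"deltas": [[[0.14, -0.02, 0], 0.5], [[0.14, -0.02, 0], 0.5], [[0.14, -0.02, 0], 0.5], [[0.14, -0.02, 0], 0.4], [[0.05, 0, 0], 0], [[0.05, 0, 0], 0], [[0, 0, 0], 0], [[0, 0, 0], 0], [[0, 0, 0], 0], [[0, 0, 0], 0]]}}

```text
t: 15.58
eef_pos: [0.5734, 0.0089, 0.1255]
eef_rot: [-3.128, 0.275, 0.018]
wrist_force: [-12.3, 3.5, 9.1]
opening: 0.004
```

```bash
python3 lev.py
```

```text
15.5833 pivot in tool x,y [0.0168 0.0797] tool x angle -0.1755837811888981 F tool [-12.7804  -1.3095  -8.9378] j6 1.6623070476848314 z 0.12545106625294955
scene 0.72 knob [0.6411 0.199  0.043 ] r 0.2791580282657739 lever 1.9786192350614498
top 0.43 knob [ 0.745  -0.0459  0.043 ] r 0.1711019999251758 lever 3.1577132893444126
```

Call:
{"api": "drive_tool", "payload": {"deltas": [[[0.07, 0, 0], 0], [[0.07, 0, 0], 0], [[0.06, 0, 0], 0], [[0, 0, 0], 0], [[0, 0, 0], 0], [[0, 0, 0], 0], [[0, 0, 0], 0], [[0, 0, 0], 0], [[0, 0, 0], 0], [[0, 0, 0], 0]]}}

```text
t: 16.62
eef_pos: [0.5747, 0.0088, 0.1254]
eef_rot: [-3.128, 0.275, 0.039]
wrist_force: [-26.7, 4.5, 20.1]
opening: -0.001
```

Call:
{"api": "drive_tool", "payload": {"deltas": [[[0.05, 0, 0], 0], [[0.05, 0, 0], 0], [[0, 0, 0], 0], [[0, 0, 0], 0], [[0, 0, 0], 0], [[0, 0, 0], 0], [[0, 0, 0], 0], [[0, 0, 0], 0], [[0, 0, 0], 0], [[0, 0, 0], 0]]}}

```text
t: 17.45
eef_pos: [0.5754, 0.0087, 0.1254]
eef_rot: [-3.127, 0.274, 0.05]
wrist_force: [-33.5, 5.2, 24.2]
opening: 0.008
```

```bash
python3 lev.py
```

```text
17.45 pivot in tool x,y [0.0147 0.0799] tool x angle -0.1748764759160416 F tool [-34.688    0.7268 -23.1087] j6 1.6609366573777797 z 0.12539507176358608
scene 0.57 knob [0.5932 0.0166 0.043 ] r 0.09079306490689314 lever 1.9342887634622754
top none
```

The force passes 30 N with almost no motion and the arm lies along the jig's +y, so the lever is on its end stop. Now I withdraw and check.

Call:
{"api": "drive_tool", "payload": {"deltas": [[[-0.3, 0, 0], 0], [[-0.6, 0, 0], 0], [[-0.6, 0, 0], 0], [[0, 0, 0], 0], [[0, 0, -0.9], 0], [[0, 0, -0.9], 0], [[0, 0, -0.9], 0], [[0, 0, -0.9], 0], [[0, 0, -0.9], 0], [[0, 0, -0.9], 0]]}}

```text
t: 18.48
eef_pos: [0.5426, 0.014, 0.2893]
eef_rot: [3.129, -0.276, 0.003]
wrist_force: [1.0, -0.6, 0.5]
opening: 0.0
```

Call:
{"api": "drive_tool", "payload": {"deltas": [[[-1, 0, 0], 0], [[-1, 0, 0], 0], [[-1, 0, 0], 0], [[-1, 0, 0], 0], [[-1, 0, 0], 0], [[0, 0, 0], 0], [[0, 0, 0], 0], [[0, 0, 0], 0], [[0, 0, 0], 0], [[0, 0, 0], 0]]}}

```text
t: 19.32
eef_pos: [0.3953, 0.0403, 0.2876]
eef_rot: [3.129, -0.277, -0.0]
wrist_force: [0.2, 0.6, -0.5]
opening: 0.005
```

```bash
python3 lev.py; python3 - <<'E'
from fit import *
p=robot.camera("scene"); w=robot.camera("top")
cv2.imwrite("pics/end.png",cv2.resize(np.hstack([p["frame"][130:220,210:330,::-1],w["frame"][120:210,230:350,::-1]]),(800,300),interpolation=cv2.INTER_CUBIC))
for t in("block_center","lever_knob","sanding_block","masking_tape","screwdriver"):
    for n,c in(("scene",p),("top",w)):
        print(t,n,[(np.round(m["pixel"],1).tolist(),round(m["confidence"],2)) for m in robot.mark_of(c,t)[:3]])
E
```

```text
19.3167 pivot in tool x,y [0.1977 0.0793] tool x angle -0.17657518088495544 F tool [ 0.0677 -0.6064  0.45  ] j6 1.7061895815908477 z 0.28758807326024605
scene 0.46 knob [0.5883 0.0311 0.043 ] r 0.10432753691323275 lever 1.861290730244657
top 0.56 knob [0.5942 0.0369 0.043 ] r 0.11085691481507114 lever 1.9081079193899764
block_center scene [([217.8, 244.8], 0.98), ([185.9, 285.5], 0.93), ([277.0, 255.4], 0.6)]
block_center top [([373.8, 125.9], 0.81), ([136.5, 226.4], 0.73), ([233.9, 258.8], 0.7)]
lever_knob scene [([247.4, 197.2], 0.48)]
lever_knob top [([254.2, 179.6], 0.63)]
sanding_block scene [([192.3, 216.1], 0.75), ([248.4, 197.6], 0.32)]
sanding_block top [([203.5, 150.7], 0.73)]
masking_tape scene [([332.2, 180.4], 0.73)]
masking_tape top [([362.9, 220.8], 0.92)]
screwdriver scene [([230.3, 166.5], 0.83)]
screwdriver top [([286.6, 123.4], 0.9)]
```

View pics/end.png

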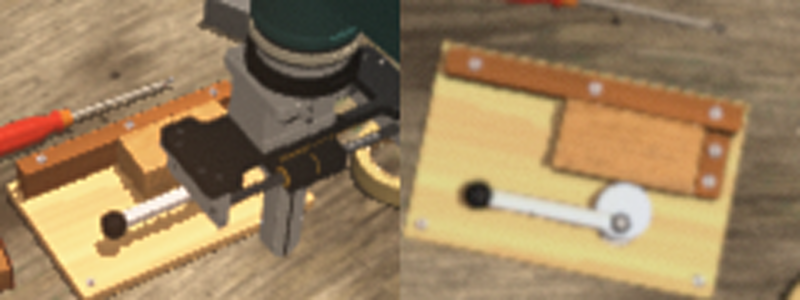

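The top view (right) shows the arm lying parallel to the fence, from the pivot at (620,222) to the knob at (478,194). The block is tight against the fence and the stop at (700,160), and the bystanders have not moved. Handing in.

```bash
python3 -c "
from plant import robot
print(robot.close_job())"
```

```text
the job is handed in; nothing more can be done
None
```

The block is clamped in the jig and the job is handed in, at about 19.5 s of the 54 s allowed. `close_job` reports no verdict, so the result below rests on my own checks.

- **Block:** I pushed it along the fence with the fingertips until it stalled on the end stop, with the force rising to about 15 N.
- **Lever:** I swept it round with the closed fingers on its arm until it stalled on its stop. The contact force was about 35 N at the fingertips and about 42 N in total at the wrist. Then I backed off clear of everything.

**Last checks:**
- **Lever angle:** the top camera put it at about 1.91 rad against 1.92 for fully home. The arm is parallel to the fence to within about 0.01 rad.
- **Block position:** in the last top view it sits against both the fence and the end stop. I saw no gap, but this was judged by eye.
- **Bystanders:** the sanding block, tape and screwdriver were found within about 4 pixels of their first positions. I took that as detector scatter.

**Disagreements:**
- The scene camera put the lever at 1.86 rad, but with low confidence (0.46) and the arm partly hidden by the gripper. I trusted the top view and the stall.
- The network did not pick out the clamped block in the last pictures, only its look-alikes.
- The wrist and top cameras differed by about 2 to 6 mm on the jig's position. I allowed for this by pushing until contact.

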